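# Poke the stuck bushing up out of the drill guide

## Robot

A 7-joint arm with a two-finger parallel gripper is mounted at the origin on the work surface. World frame = base frame: x ahead of the robot, y to its left, z up, the work surface at z = 0. Lengths are in m, angles in rad, forces in N, time in s.
With the tool pointing down it reaches from about 0.35 to 0.9 m from the base axis. Payload 8.1 kg.
Tool frame: the origin (TCP) lies at the centre of the arm's flange, where the gripper is bolted on; the fingertips stand 178 mm ahead of it and the grasp point (between the pads) lies 159 mm ahead of it; z points along the fingers, y is the direction in which the jaws open and shut (so a half turn about z gives the same grasp; the last joint's range is limited). The gripper opens to 92 mm and grips with 3 to 60 N. Pads are 19 mm wide; open, the fingers measure 130 mm over their backs; the gripper's body (75 mm by 190 mm) begins 47 mm behind the grasp point.
Start: joints at [-0.103, 0.434, 0.025, 1.573, -0.012, 1.134, -0.075], TCP at [0.625, -0, 0.405] pointing down, gripper open.
Joint ranges: [-2.62, 2.62], [-0.44, 2.09], [-1.27, 1.32], [0.08, 2.57], [-1.32, 4.46], [0.12, 2], [-2.74, 2.74]. Speed limits (rad/s): [2.22, 2.22, 3.01, 3.01, 3.14, 3.14, 3.14].

## Interface

Orientations are given as a rotation vector (axis times angle).
In Python, from cell import arm, get_image, camera_model gives the robot as it stands. The module is installed in compiled form; this text tells all that it offers.
- The arm moves only by the shell command python3 -m pendant 'ROWS' [FORCE]. ROWS is JSON, a list that holds one entry, the list of rows, each a list of 7 numbers: the shift along the tool's x, y, z in mm, then the turn, a rotation vector about the tool's x, y, z in rad, then the closure, from -1 (fully open) to 1 (shut). In form: [[[x, y, z, rx, ry, rz, hand], ...]]. A call has 1 to 20 rows; each row is the pose to reach, as a shift and turn from the pose commanded when the call began, along the tool's axes at that moment; what a row does not reach only later rows make up. A row lasts 1/8 s, in which the tool goes at most 62.5 mm and 10.7 degrees, less where a joint would pass 70% of its speed; a pose out of reach is approached as far as the arm can. A call with a gripper value outside its range is refused whole. The fingers move at their own pace and stop on an object; FORCE is the grip in N (left out, the last holds). Time passes only in rows, so rows that repeat a pose let the fingers close. It gives the time, the measured TCP pose, the force and the opening at its end, in the units of the state.
- arm.observe(): the state, without advancing time (a new reading comes with each control period).
- get_image(name): name is "scene" or "side" or "wrist"; returns the picture (480x640x3 uint8, red, green, blue); there is no depth.
- camera_model(name): a dict with "fx", "fy", "cx", "cy" (pixels), "position" and "orientation" of the camera in the world; the wrist camera has in their place "T_tool_cam" (4x4, takes a point from camera to tool coordinates, whose origin is the TCP and whose axes are the flange's). Camera axes: x right, y down, z forward; pixel columns grow to the right and rows downward; lengths in m; the calibration is good to about 2 mm. A picture is of the moment at which its call begins: read the wrist's pose just before it. camera_model takes no time and is no camera call.
- arm.sign_off(): hands the job in, once; it reports no verdict.
The state is a dict: "clock": time; "joints": joint angles; "dq": joint speeds; "joint_efforts": joint torques, N m; "position": TCP position; "ee_rot": TCP orientation; "force": force on the tool from outside, world axes, zero at the start; "ft_torque": the same for the moment, N m; "width": opening from 0.0 (shut) to 1.0 (fully open).
Only numpy, scipy, OpenCV 4.12 (cv2) and the standard library are available. Lean on these libraries where they do the work, as an engineer would, in place of code of your own. Each camera call takes 0.05 s, during which the arm holds its last target.

## Task

The steel bushing is stuck flush in the aluminium drill guide block. Pick up the block, feel its underside hole onto the short dowel standing on the plywood board, and push down until the block sits flat on the board and the dowel has poked the bushing up, taking care never to bear down hard on the dowel (no more than about 25 N). Then lift the bushing out, stand it upright in the round well of the yellow drill bit case, leave the block sitting flat on the board over the dowel, and leave everything else on the desk alone.

Things in the scene. Friction and masses are not known exactly. Their poses are not given: they have to be found in the camera images.
- guide_center (a point): Centre (half-way up) of the loose drill guide: upright aluminium block 70 (its x) x 40 (its y) x 50 (z) mm, about 0.3 kg. A vertical stepped bore runs through its middle: from the underside a 16 mm wide access hole, 16 mm deep, then a 22 mm wide recess, 34 mm deep, open at the top, holding the bushing. The two small steel rings beside it on the top face are only liners.
- guide_foot (a point): Centre of the guide block's underside (middle of the mouth of the access hole), 25 mm below guide_center; z up. Two spring plungers in the recess wall grip the bushing: poking it up takes roughly 4 to 10 N until it has risen about 9 mm; from there on it is loose.
- bushing_center (a point): Centre (half-way up) of the loose steel bushing: upright cylinder 20 mm wide, 33 mm tall, 60 g, its dark 8 mm bore too narrow for the dowel. At the start it stands on the recess floor, its top 1 mm below the block's top face, so it cannot be gripped. With the block flat on the board over the dowel it stands about 17 mm proud, leaning a few degrees at most, and lifts out freely.
- bushing: The same bushing; origin at the centre of its underside, z up along its axis.
- board: Plywood board 120 x 120 x 18 mm, fixed to the desk, origin at the centre of its underside. The block must end flat on its top, 18 mm above the desk.
- post: Round inlay, 44 mm wide, flush in the middle of the board's top face; origin at its centre on that face, z up. From it a fixed upright dowel rises 34 mm (top 52 mm above the desk), 10 mm thick, tip chamfered 1.5 mm. Its axis stands 6 mm off this origin, in a sideways direction that differs each time, is not measured and not told by this frame's yaw: see it or feel for it.
- case: Open yellow plastic drill bit case, fixed, 70 (x) x 130 (y) x 24 mm high, its flat 10 mm high opened lid behind it (+x); origin at the centre of the underside of the lower half, z up. Thin drill bits lie on one half of it, the round well is in the other half.
- case_well (a point): Centre of the floor of the case's round well, 8 mm above the desk; the well is 26 mm wide and 16 mm deep, its rim 24 mm above the desk. The bushing standing in it has its centre 16.5 mm above this point.
- screwdriver: Bystander: orange-handled screwdriver, 200 mm long, lying between the robot and the board. Leave alone.
- hinge: Bystander: flat steel hinge, 68 x 70 mm, 8 mm high. Leave alone.
- dowel: Bystander: loose wooden dowel, 12 mm thick, 160 mm long, lying at the back. Leave alone.
- tape: Bystander: black tape measure, 65 x 35 x 62 mm, at the back. Leave alone.
- pencil: Bystander: pencil, 170 mm long, 8 mm thick, lying near the robot. Leave alone.

How it is judged:
By the outcome, as a careful person would: the job done as asked, in the order asked, and still so for the second after the job is handed in, with the robot touching nothing.
It also fails if it takes over 70 s, if anything falls off the work surface, if the arm or the gripper's body presses on something with over 40 N, if the wrist force passes 120 N, or if a joint passes its speed limit or range.

## Working session

There is one attempt and no reset: what is moved stays moved. The work goes in short steps, Python scripts to look and compute and a shell command to move; the robot and the scene stay as the last step left them, time stands still between calls to the robot, and variables do not carry over. Pictures are saved under pics/ and viewed, and the job is handed in when it is done.

```bash
mkdir -p pics
python3 - <<'E'
from cell import arm,get_image,camera_model
import cv2
s=arm.observe();print(s)
for n in ["scene","side","wrist"]:
    print(n,camera_model(n))
    cv2.imwrite(f"pics/{n}0.png",get_image(n)[:,:,::-1])
print(arm.observe()['clock'])
E
```

```text
{'clock': 0.0, 'joints': array([-0.10258727,  0.43519344,  0.024999  ,  1.57406994, -0.0115729 ,
        1.13400203, -0.07512971]), 'dq': array([ 7.23315520e-04,  9.40014918e-04, -1.29053751e-04, -1.08421586e-04,
       -2.29775585e-04, -2.37009829e-04,  5.74388402e-05]), 'joint_efforts': array([ 3.89017032e-04, -6.67853522e+01,  9.84863900e-01, -3.14464223e+01,
       -6.05165795e-02,  4.27553023e-02,  1.12382318e-04]), 'position': array([ 6.24773834e-01, -5.74191491e-05,  4.03973930e-01]), 'ee_rot': array([-2.22090654e+00, -2.22063096e+00,  1.87920172e-03]), 'force': array([ 0.23729443, -0.24052212,  0.47653762]), 'ft_torque': array([-0.05866265,  0.04063408, -0.04125863]), 'width': 1.0029463152888005}
scene {'fx': 451.6968384265931, 'fy': 451.6968384265931, 'cx': 325.3927810567063, 'cy': 242.9933376060859, 'position': array([0.77303254, 0.366848  , 0.73742757]), 'orientation': array([-0.77605409, -2.75976868,  0.82353595])}
side {'fx': 620.8901935349278, 'fy': 620.8901935349278, 'cx': 327.02389226004817, 'cy': 239.80597894307354, 'position': array([ 0.29656005, -0.62457066,  0.79944242]), 'orientation': array([-2.38449476,  0.41427834, -0.18432361])}
wrist {'fx': 360.8638711380477, 'fy': 360.8638711380477, 'cx': 321.36654505147584, 'cy': 234.75282407057037, 'T_tool_cam': array([[-1.13295017e-03, -9.58940680e-01, -2.83604458e-01,
         7.80564957e-02],
       [ 9.99999311e-01, -9.99535501e-04, -6.15131844e-04,
        -3.27640749e-04],
       [ 3.06402224e-04, -2.83604960e-01,  9.58941152e-01,
         1.96867939e-02],
       [ 0.00000000e+00,  0.00000000e+00,  0.00000000e+00,
         1.00000000e+00]])}
0.15
```

View pics/scene0.png

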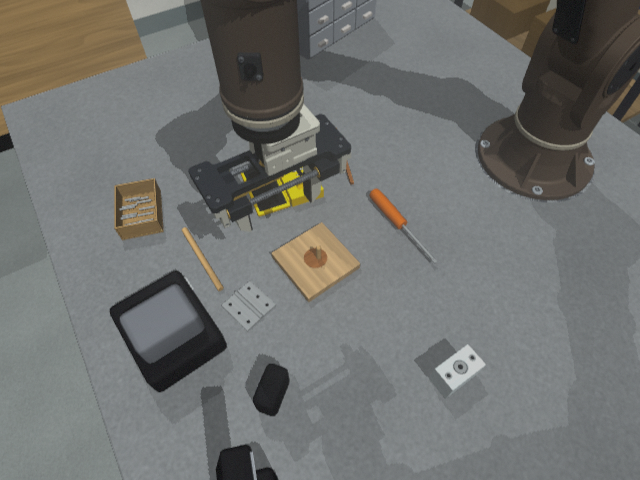

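View pics/side0.png

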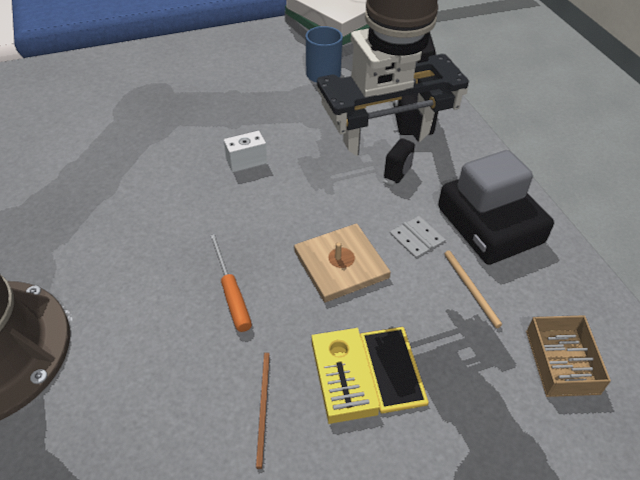

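View pics/wrist0.png

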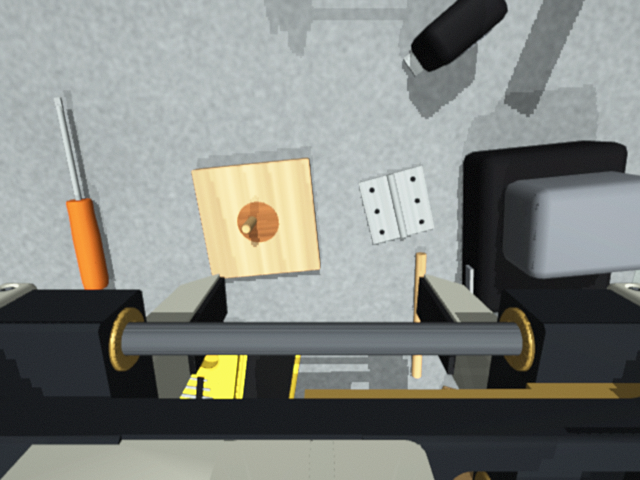

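The scene view shows the block at (460,367) and the board at (315,258). In the side view the block is at (245,141), the dowel at (338,245) and the well at (339,349). The wrist view has the dowel tip at about (246,229). I'll refine these with zoomed crops.

```bash
cat > h.py <<'E'
import numpy as np, cv2
from cell import arm,get_image,camera_model
from scipy.spatial.transform import Rotation as R
def cam(n,s=None):
    m=camera_model(n);K=(m['fx'],m['fy'],m['cx'],m['cy'])
    if n!='wrist': return K,R.from_rotvec(m['orientation']).as_matrix(),np.array(m['position'])
    T=np.array(m['T_tool_cam']);Rt=R.from_rotvec(s['ee_rot']).as_matrix()
    return K,Rt@T[:3,:3],Rt@T[:3,3]+s['position']
def ray(n,u,v,s=None):
    K,Rm,p=cam(n,s);d=Rm@np.array([(u-K[2])/K[0],(v-K[3])/K[1],1.]);return p,d
def onz(n,u,v,z,s=None):
    p,d=ray(n,u,v,s);return p+d*(z-p[2])/d[2]
def tri(obs):
    A=np.zeros((3,3));b=np.zeros(3)
    for o in obs:
        p,d=ray(*o);d=d/np.linalg.norm(d);P=np.eye(3)-np.outer(d,d);A+=P;b+=P@p
    x=np.linalg.solve(A,b);return x,[np.linalg.norm(np.cross(x-ray(*o)[0],ray(*o)[1]/np.linalg.norm(ray(*o)[1]))) for o in obs]
def proj(n,X,s=None):
    K,Rm,p=cam(n,s);c=Rm.T@(np.asarray(X)-p);return K[0]*c[0]/c[2]+K[2],K[1]*c[1]/c[2]+K[3]
def crop(im,x,y,w,h,f,name):
    c=cv2.resize(im[y:y+h,x:x+w],None,fx=f,fy=f,interpolation=cv2.INTER_CUBIC);cv2.imwrite(name,c);return c
E
python3 - <<'E'
from h import *
a=cv2.imread('pics/scene0.png');b=cv2.imread('pics/side0.png');w=cv2.imread('pics/wrist0.png')
def mk(im,x,y): 
    return cv2.resize(im[y:y+75,x:x+100],None,fx=4,fy=4,interpolation=cv2.INTER_CUBIC)
M=np.vstack([np.hstack([mk(a,410,330),mk(b,195,110)]),np.hstack([mk(w,200,180),mk(b,290,310)])])
cv2.imwrite('pics/m0.png',M)
M=np.hstack([mk(a,265,220),mk(b,290,210)]);cv2.imwrite('pics/m1.png',M)
E
```

```text
(no output)
```

View pics/m0.png

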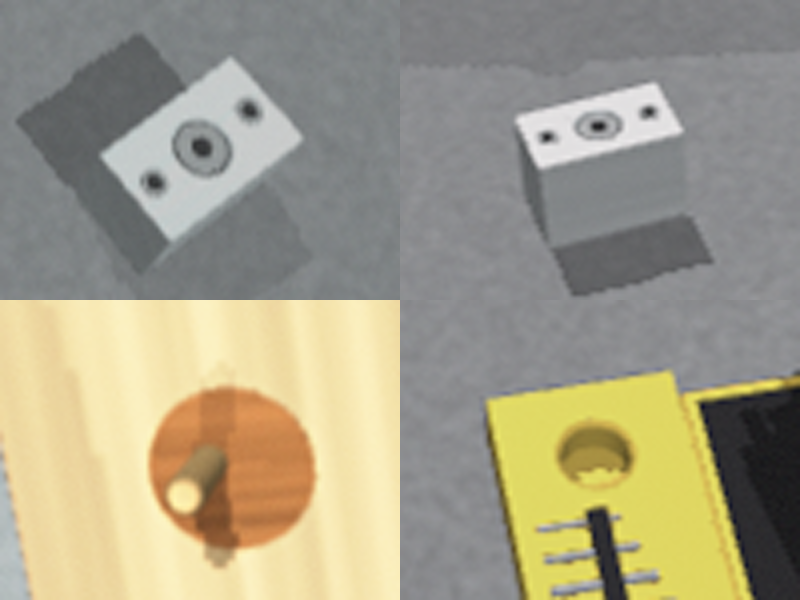

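View pics/m1.png

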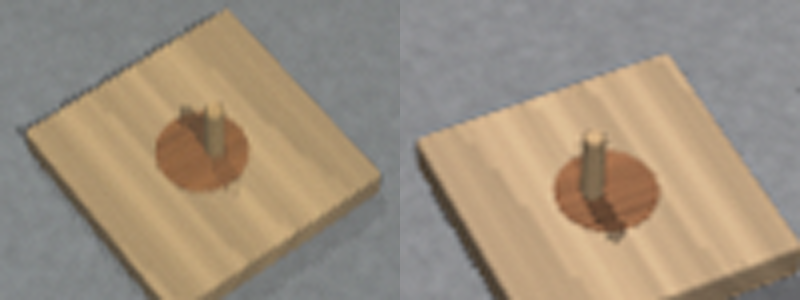

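Run:
```python
from h import *
np.set_printoptions(precision=4,suppress=True)
s={'ee_rot':[-2.22090654e+00,-2.22063096e+00,1.87920172e-03],'position':np.array([.624774,-.000057,.403974])}
o=lambda x,y,u,v:(x+u/4-.375,y+v/4-.375)
sc=lambda u,v,z:onz('scene',*o(410,330,u,v),z)
sd=lambda u,v,z:onz('side',*o(195,110,u,v),z)
for nm,f,l1,l2,b in(('sc',sc,(249,110),(154,182),(202,148)),('sd',sd,(147,136),(248,112),(198,125))):
    p,q,r=f(*l1,.05),f(*l2,.05),f(*b,.049);d=p-q
    print(nm,p,q,'bush',r,'mid',(p+q)/2,'yaw',np.degrees(np.arctan2(d[1],d[0]))%180,np.linalg.norm(d))
t=[('wrist',*o(200,180,183,197),s),('scene',*o(265,220,215,106)),('side',*o(290,210,194,136))]
print('tip',tri(t))
for x in t:print(x[0],onz(x[0],x[1],x[2],.052,x[3] if len(x)>3 else None))
i=[('wrist',*o(200,180,232,167),s),('scene',*o(265,220,202,152)),('side',*o(290,210,207,191))]
for x in i:print('inlay',x[0],onz(x[0],x[1],x[2],.018,x[3] if len(x)>3 else None))
print('well',onz('side',*o(290,310,195,153.5),.024))
for c in [(88,99),(270,73)]: print('case corner',onz('side',*o(290,310,*c),.024))
for c in [(228,10),(25,132),(380,180)]: print('board c',onz('scene',*o(265,220,*c),.018))
print('pencil',onz('side',266,355,.004),onz('side',260,466,.004))
```

```text
sc [0.4511 0.2843 0.05  ] [0.5012 0.2869 0.05  ] bush [0.4764 0.2862 0.049 ] mid [0.4761 0.2856 0.05  ] yaw 2.8798071712395483 0.05012727177455819
sd [0.4546 0.285  0.05  ] [0.504  0.2869 0.05  ] bush [0.4795 0.2864 0.049 ] mid [0.4793 0.286  0.05  ] yaw 2.142272594230292 0.0494523475794114
tip (array([ 0.552 , -0.0154,  0.0533]), [np.float64(0.001424705836590957), np.float64(0.00117682197200521), np.float64(0.0020408784447539076)])
wrist [ 0.5511 -0.0144  0.052 ]
scene [ 0.5503 -0.0165  0.052 ]
side [ 0.554  -0.0156  0.052 ]
inlay wrist [ 0.5569 -0.0157  0.018 ]
inlay scene [ 0.5576 -0.0168  0.018 ]
inlay side [ 0.5601 -0.0179  0.018 ]
well [ 0.4923 -0.1817  0.024 ]
case corner [ 0.4633 -0.1468  0.024 ]
case corner [ 0.531  -0.1585  0.024 ]
board c [ 0.5049 -0.0804  0.018 ]
board c [ 0.623  -0.0695  0.018 ]
board c [0.4951 0.039  0.018 ]
pencil [ 0.3926 -0.146   0.004 ] [ 0.3386 -0.3021  0.004 ]
```

```bash
python3 -m pendant '[[[48,-24,13,0,0,0,-1],[95,-49,26,0,0,0,-1],[143,-73,40,0,0,0,-1],[190,-98,53,0,0,0,-1],[238,-122,66,0,0,0,-1],[286,-147,80,0,0,-0.044,-1],[286,-147,80,0,0,-0.044,-1],[286,-147,80,0,0,-0.044,-1],[286,-147,80,0,0,-0.044,-1]]]' 30
python3 - <<'E'
from h import *
s=arm.observe();w=get_image('wrist')[:,:,::-1];cv2.imwrite('pics/w1.png',w)
print(s['position'],s['ee_rot'],s['force'],proj('wrist',[.478,.286,.049],s))
np.savez('s1.npz',**{k:s[k] for k in('position','ee_rot')})
E
```

```text
clock: 1.27
position: [0.479, 0.2846, 0.325]
ee_rot: [2.174, 2.266, 0.0]
force: [-0.1, 0.2, -0.2]
width: 1.001
[0.47895721 0.28460133 0.32495616] [2.17449343e+00 2.26622931e+00 2.25966931e-04] [-0.0936534   0.22584541 -0.21429304] (np.float64(320.48169403291234), np.float64(235.65941677030983))
```

View pics/w1.png

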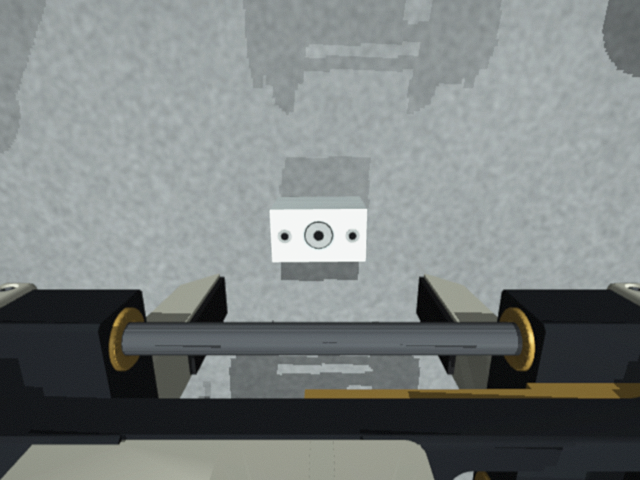

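The wrist view shows the bushing at (318,236) with the liners level, so the yaw is aligned. The block is about 2 mm towards tool -y.

```bash
python3 -m pendant '[[[1,-2,45,0,0,0,-1],[1,-2,90,0,0,0,-1],[1,-2,120,0,0,0,-1],[1,-2,136,0,0,0,-1],[1,-2,136,0,0,0,-1],[1,-2,136,0,0,0,1],[1,-2,136,0,0,0,1],[1,-2,136,0,0,0,1],[1,-2,136,0,0,0,1],[1,-2,136,0,0,0,1],[1,-2,136,0,0,0,1],[1,-2,136,0,0,0,1]]]' 40
```

```text
clock: 2.82
position: [0.4764, 0.2871, 0.1897]
ee_rot: [2.172, 2.269, 0.003]
force: [-1.2, -1.5, 6.9]
width: 0.762
```

```bash
python3 -m pendant '[[[0,0,-20,0,0,0,1],[0,0,-60,0,0,0,1],[0,0,-100,0,0,0,1],[0,0,-100,0,0,0,1],[0,0,-100,0,0,0,1]]]'
python3 - <<'E'
from h import *
w=get_image('wrist')[:,:,::-1];cv2.imwrite('pics/w2.png',w)
s=arm.observe();print(s['position'],s['ee_rot'],s['force'],s['ft_torque'],s['width'])
E
```

```text
clock: 3.45
position: [0.4755, 0.2865, 0.2879]
ee_rot: [-2.172, -2.27, 0.002]
force: [-1.0, -0.0, -3.9]
width: 0.759
[0.47536626 0.28647141 0.28740535] [-2.17173525 -2.26953632  0.00376938] [-0.76536904 -0.23845737 -3.24643852] [-0.01040924 -0.01349566  0.02284253] 0.7603490585314978
```

View pics/w2.png

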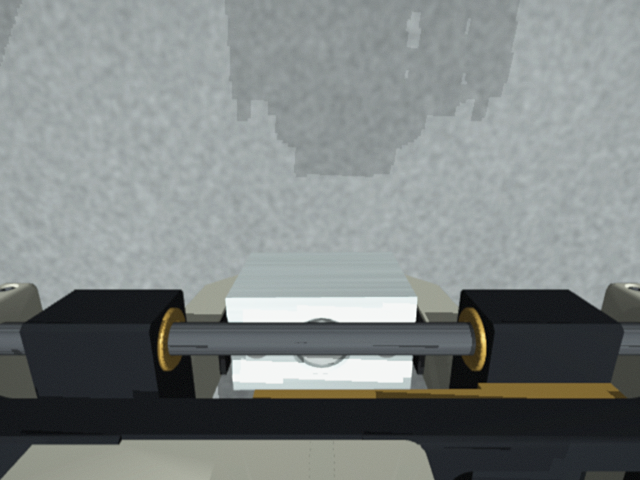

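Run:
```python
from h import *
s=arm.observe()
for v in(296,387):
  for z in (.1454,.1484): print(v,z,onz('wrist',322,v,z,s))
im=get_image('side')[:,:,::-1];cv2.imwrite('pics/sd2.png',im)
im=get_image('scene')[:,:,::-1];cv2.imwrite('pics/sc2.png',im)
```

```text
296 0.1454 [0.47414853 0.30437545 0.1454    ]
296 0.1484 [0.47408618 0.30584948 0.1484    ]
387 0.1454 [0.4759009  0.26402492 0.1454    ]
387 0.1484 [0.47579553 0.26648944 0.1484    ]
```

View pics/sc2.png

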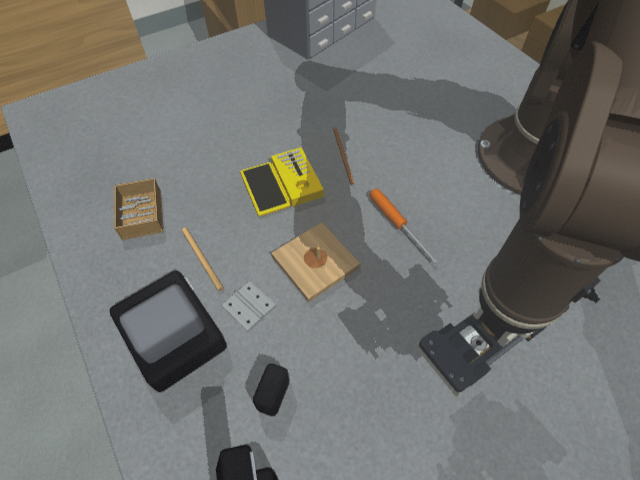

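View pics/sd2.png

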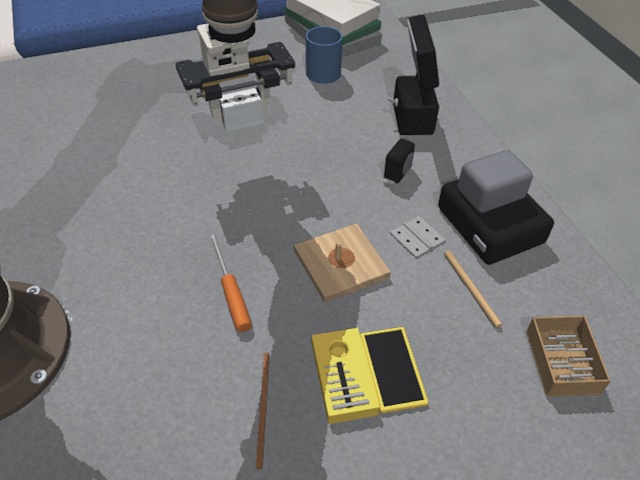

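```bash
python3 -m pendant '[[[-40,8,0,0,0,0,1],[-90,18,0,0,0,0,1],[-140,29,0,0,0,0,1],[-190,39,0,0,0,0,1],[-240,49,0,0,0,0,1],[-285,58,15,0,0,0,1],[-304,62,30,0,0,0,1],[-304,62,30,0,0,0,1],[-304,62,30,0,0,0,1],[-304,62,30,0,0,0,1]]]'
python3 - <<'E'
from h import *
s=arm.observe();print(s['position'],s['ee_rot'],s['force'],s['ft_torque'],s['width'])
for n in('wrist','scene','side'): cv2.imwrite(f'pics/{n}3.png',get_image(n)[:,:,::-1])
a=cv2.imread('pics/scene3.png')[190:310,240:400];b=cv2.imread('pics/side3.png')[170:290,270:430]
cv2.imwrite('pics/m3.png',np.hstack([cv2.resize(x,None,fx=2.5,fy=2.5,interpolation=2) for x in(a,b)]))
E
```

```text
clock: 4.85
position: [0.5513, -0.0124, 0.259]
ee_rot: [-2.169, -2.272, -0.001]
force: [0.0, -0.3, -3.4]
width: 0.755
[ 0.55128265 -0.01236557  0.25899626] [-2.16913828e+00 -2.27216747e+00 -1.29940801e-03] [ 0.04558332 -0.31933106 -3.4102651 ] [ 0.01412392  0.01195694 -0.06764887] 0.7550823043269379
```

View pics/m3.png

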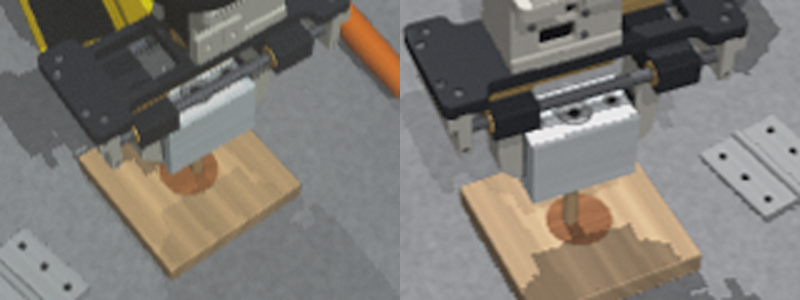

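View pics/wrist3.png

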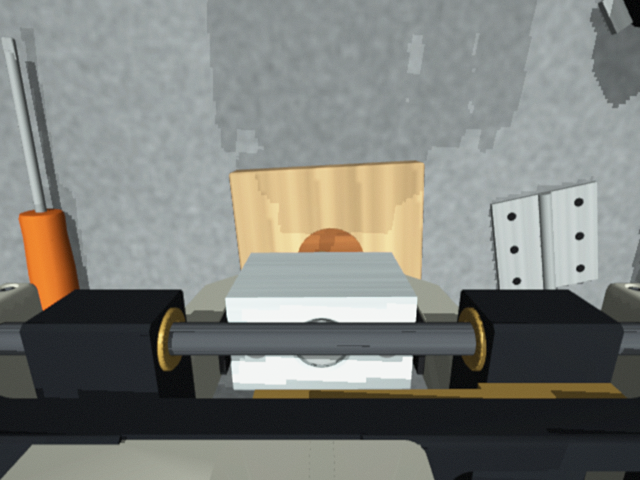

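```bash
python3 -m pendant '[[[-2,0,4,0,0,0,1],[-2,0,8,0,0,0,1],[-2,0,12,0,0,0,1],[-2,0,12,0,0,0,1]]]'
python3 -m pendant '[[[0,0,1,0,0,0,1],[0,0,2,0,0,0,1]]]'
python3 -m pendant '[[[0,0,1,0,0,0,1],[0,0,2,0,0,0,1]]]'
```

```text
clock: 5.5
position: [0.5512, -0.0161, 0.2462]
ee_rot: [-2.172, -2.269, 0.001]
force: [0.6, -0.1, -4.1]
width: 0.759
clock: 5.75
position: [0.5514, -0.0161, 0.2448]
ee_rot: [2.172, 2.27, 0.0]
force: [-0.3, 0.9, -3.8]
width: 0.76
clock: 6.0
position: [0.5514, -0.0161, 0.2427]
ee_rot: [2.172, 2.27, 0.0]
force: [-0.7, 0.5, -3.7]
width: 0.759
```

```bash
python3 -m pendant '[[[1.3,0,0,0,0,0,1],[1.3,0,1,0,0,0,1]]]'
python3 -m pendant '[[[0,0,1,0,0,0,1]]]'
python3 -m pendant '[[[0,0,1,0,0,0,1]]]'
python3 -m pendant '[[[0,0,1,0,0,0,1]]]'
```

```text
clock: 6.25
position: [0.5513, -0.0146, 0.2418]
ee_rot: [2.172, 2.27, 0.0]
force: [-0.1, -0.6, -4.4]
width: 0.762
clock: 6.38
position: [0.5513, -0.0147, 0.2407]
ee_rot: [2.172, 2.27, 0.0]
force: [-0.5, -0.1, -4.6]
width: 0.763
clock: 6.5
position: [0.5513, -0.0148, 0.2397]
ee_rot: [2.172, 2.27, -0.0]
force: [0.7, 0.3, -3.2]
width: 0.761
clock: 6.62
position: [0.5513, -0.0148, 0.2387]
ee_rot: [2.172, 2.27, -0.0]
force: [-0.8, 0.4, -3.8]
width: 0.764
```

No force with the underside below tip height, so the dowel looks to be in the hole. I'll keep going.

```bash
for i in 1 2 3; do python3 -m pendant '[[[0,0,1,0,0,0,1]]]'|egrep 'pos|force'; done
for i in 1 2; do python3 -m pendant '[[[0,0,1,0,0,0,1],[0,0,2,0,0,0,1]]]'|egrep 'pos|force'; done
```

```text
position: [0.5513, -0.0148, 0.2377]
force: [-0.6, 0.5, -3.4]
position: [0.5513, -0.0148, 0.2367]
force: [-0.8, 0.5, -3.8]
position: [0.5513, -0.0148, 0.2357]
force: [1.0, -0.3, -3.3]
position: [0.5513, -0.0148, 0.2337]
force: [0.6, 0.2, -3.9]
position: [0.5513, -0.0148, 0.2317]
force: [-0.3, -0.1, -3.8]
```

```bash
for i in 1 2 3 4 5 6 7 8 9; do python3 -m pendant '[[[0,0,1,0,0,0,1]]]'|egrep 'pos|force'|tr '\n' ' ';echo; done
```

```text
position: [0.5513, -0.0148, 0.2307] force: [-0.5, -0.5, -4.3] 
position: [0.5513, -0.0148, 0.2297] force: [0.6, 0.1, -3.2] 
position: [0.5513, -0.0148, 0.2287] force: [0.1, 0.2, -3.6] 
position: [0.5513, -0.0148, 0.2277] force: [0.0, -0.1, -3.9] 
position: [0.5513, -0.0148, 0.2267] force: [0.2, -0.4, -3.1] 
position: [0.5513, -0.0148, 0.2257] force: [-0.6, -0.7, -2.1] 
position: [0.5514, -0.0149, 0.225] force: [-2.6, 0.5, 2.8] 
position: [0.5514, -0.0149, 0.2241] force: [-1.3, -0.6, 3.9] 
position: [0.5514, -0.0148, 0.2229] force: [-1.1, -1.2, 2.4]
```

Contact came right at the predicted height, at about 6–8 N net: the dowel is poking the bushing up.

```bash
for i in 1 2 3 4 5 6 7 8 9 10; do python3 -m pendant '[[[0,0,1,0,0,0,1]]]'|egrep 'pos|force'|tr '\n' ' ';echo; done
```

```text
position: [0.5513, -0.0148, 0.2218] force: [-1.2, -0.6, 3.1] 
position: [0.5514, -0.0147, 0.2207] force: [-0.8, -0.3, 3.1] 
position: [0.5514, -0.0147, 0.2197] force: [-2.3, -0.3, 4.2] 
position: [0.5513, -0.0147, 0.2187] force: [-0.5, 0.1, 2.6] 
position: [0.5513, -0.0147, 0.2176] force: [-1.0, -0.0, 0.5] 
position: [0.5512, -0.0148, 0.2163] force: [-0.1, -0.7, -2.8] 
position: [0.5512, -0.0148, 0.2154] force: [-0.4, 0.4, -3.0] 
position: [0.5513, -0.0148, 0.2145] force: [1.1, -0.2, -2.8] 
position: [0.5513, -0.0148, 0.2136] force: [0.6, 0.3, -2.3] 
position: [0.5513, -0.0148, 0.2127] force: [-0.4, -0.3, -2.5]
```

```bash
for i in 1 2 3 4; do python3 -m pendant '[[[0,0,1,0,0,0,1]]]'|egrep 'pos|force'|tr '\n' ' ';echo; done
for i in 1 2 3 ; do python3 -m pendant '[[[0,0,0.5,0,0,0,1]]]'|egrep 'pos|force'|tr '\n' ' ';echo; done
```

```text
position: [0.5513, -0.0148, 0.2117] force: [-0.0, -0.4, -2.9] 
position: [0.5513, -0.0148, 0.2107] force: [-0.3, 0.1, -4.0] 
position: [0.5513, -0.0148, 0.2097] force: [0.3, -0.5, -2.9] 
position: [0.5513, -0.0148, 0.2087] force: [0.5, 0.6, -3.2] 
position: [0.5513, -0.0148, 0.2082] force: [0.2, 0.8, -2.9] 
position: [0.5513, -0.0148, 0.2077] force: [-2.3, -0.9, 4.6] 
position: [0.5513, -0.0148, 0.2077] force: [-3.8, -0.3, 9.8]
```

Board contact at exactly the expected height (0.2077), so the block is seated. Next I release, rise and look.

```bash
python3 -m pendant '[[[0,0,0,0,0,0,-1],[0,0,0,0,0,0,-1],[0,0,0,0,0,0,-1],[0,0,0,0,0,0,-1]]]'
python3 -m pendant '[[[0,0,-30,0,0,0,-1],[0,0,-90,0,0,0,-1],[0,0,-150,0,0,0,-1],[0,0,-150,0,0,0,-1],[0,0,-150,0,0,0,-1]]]'
python3 - <<'E'
from h import *
s=arm.observe();print(s['position'],s['ee_rot'],s['force'])
for n in('wrist','scene','side'): cv2.imwrite(f'pics/{n}4.png',get_image(n)[:,:,::-1])
a=cv2.imread('pics/scene4.png')[190:310,240:400];b=cv2.imread('pics/side4.png')[170:290,270:430];w=cv2.imread('pics/wrist4.png')[160:280,240:400];c=cv2.imread('pics/scene4.png')[140:220,230:336]
M=[cv2.resize(x,(400,300),interpolation=2) for x in(a,b,w,c)]
cv2.imwrite('pics/m4.png',np.vstack([np.hstack(M[:2]),np.hstack(M[2:])]))
E
```

```text
clock: 11.25
position: [0.5514, -0.0148, 0.2073]
ee_rot: [2.172, 2.27, 0.0]
force: [0.4, -1.3, 0.7]
width: 0.997
clock: 11.88
position: [0.551, -0.0148, 0.3571]
ee_rot: [2.172, 2.27, 0.0]
force: [0.7, 0.4, -1.2]
width: 1.001
[ 0.55104111 -0.01483779  0.35711336] [2.17207277e+00 2.26957481e+00 5.03965435e-05] [ 0.7466383   0.38961285 -1.22102248]
```

View pics/m4.png

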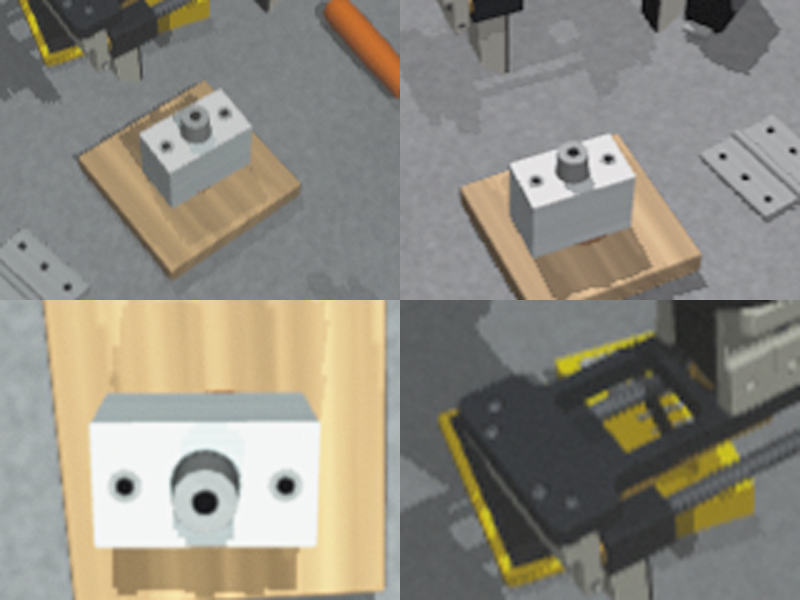

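View pics/wrist4.png

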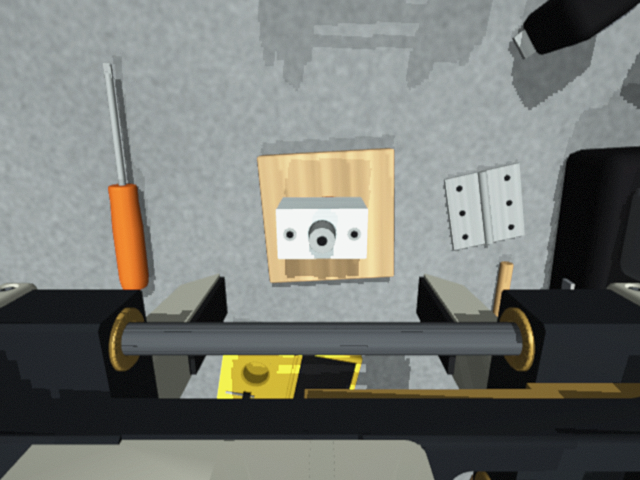

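The bushing stands proud with its top at wrist (322,241), and the block sits flat. The well shows at wrist (256,372).

Run:
```python
from h import *
s=arm.observe()
print('bush top',onz('wrist',321.7,240.5,.085,s), onz('scene',240+195*.4-.3,190+117*.4-.3,.085),onz('side',270+173*.4-.3,170+152*.4-.3,.085))
print('block mid',(onz('wrist',240+125*.4,160+186*.4,.068,s)+onz('wrist',240+286*.4,160+186*.4,.068,s))/2)
print('well w',onz('wrist',256.5,372.5,.024,s))
a=cv2.imread('pics/scene2.png') if 0 else cv2.imread('pics/sc2.png')
M=np.hstack([cv2.resize(a[150:210,262:342],(400,300),interpolation=2),cv2.resize(cv2.imread('pics/wrist4.png')[345:405,215:295],(400,300),interpolation=2)])
cv2.imwrite('pics/m5.png',M)
```

```text
bush top [ 0.54993175 -0.01542793  0.085     ] [ 0.55176172 -0.01582824  0.085     ] [ 0.55356201 -0.01724268  0.085     ]
block mid [ 0.55029326 -0.01578681  0.068     ]
well w [ 0.49043207 -0.17800349  0.024     ]
```

View pics/m5.png

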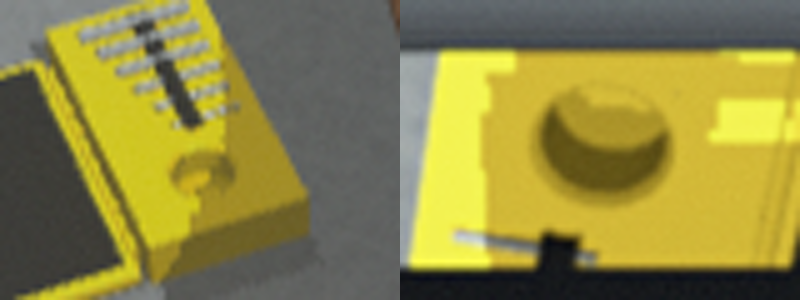

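```bash
python3 -m pendant '[[[-1,-1,30,0,0,0,-1],[-1,-1,80,0,0,0,-1],[-1,-1,103,0,0,0,-1],[-1,-1,108,0,0,0,-1],[-1,-1,108,0,0,0,-1],[-1,-1,108,0,0,0,-1]]]' 20
python3 -m pendant '[[[0,0,0,0,0,0,0.3],[0,0,0,0,0,0,0.5],[0,0,0,0,0,0,0.5],[0,0,0,0,0,0,1],[0,0,0,0,0,0,1],[0,0,0,0,0,0,1],[0,0,0,0,0,0,1],[0,0,0,0,0,0,1],[0,0,0,0,0,0,1]]]' 20
python3 - <<'E'
from h import *
print(onz('scene',302,184,.024),onz('wrist',255.2,373,.024,dict(ee_rot=[2.17207277,2.26957481,5e-5],position=np.array([.55104,-.01484,.35711]))))
cv2.imwrite('pics/sd5.png',get_image('side')[130:290,250:463,::-1])
E
```

```text
clock: 12.78
position: [0.5508, -0.0158, 0.2502]
ee_rot: [2.171, 2.269, 0.002]
force: [-0.2, 0.7, -0.0]
width: 1.001
clock: 13.9
position: [0.5503, -0.0158, 0.2492]
ee_rot: [-2.172, -2.27, 0.0]
force: [0.2, 0.3, -0.3]
width: 0.212
[ 0.49142665 -0.18084541  0.024     ] [ 0.49002096 -0.17951432  0.024     ]
```

View pics/sd5.png

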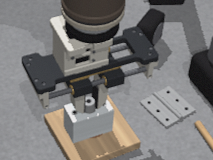

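```bash
python3 -m pendant '[[[0,0,-8,0,0,0,1],[0,0,-20,0,0,0,1],[0,0,-40,0,0,0,1],[0,0,-60,0,0,0,1],[0,0,-60,0,0,0,1],[0,0,-60,0,0,0,1]]]'
python3 - <<'E'
from h import *
for n in('wrist','scene','side'): cv2.imwrite(f'pics/{n}6.png',get_image(n)[:,:,::-1])
a=cv2.imread('pics/scene6.png')[190:310,240:400];b=cv2.imread('pics/side6.png')[130:250,270:430]
cv2.imwrite('pics/m6.png',np.hstack([cv2.resize(x,(400,300),interpolation=2) for x in(a,b)]))
E
```

```text
clock: 14.7
position: [0.5501, -0.0158, 0.3091]
ee_rot: [-2.172, -2.27, 0.0]
force: [-0.2, 0.2, -0.9]
width: 0.209
```

View pics/m6.png

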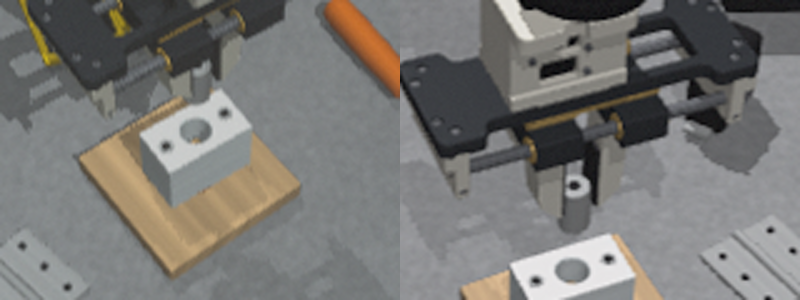

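View pics/wrist6.png

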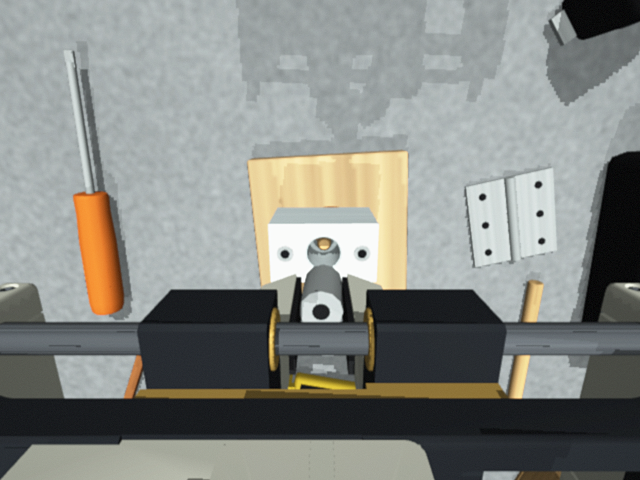

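```bash
python3 -m pendant '[[[-35,-15,0,0,0,0,1],[-80,-33,0,0,0,0,1],[-125,-52,0,0,0,0,1],[-155,-64,0,0,0,0,1],[-161,-67,0,0,0,0,1],[-161,-67,0,0,0,0,1],[-161,-67,0,0,0,0,1],[-161,-67,0,0,0,0,1]]]'
python3 - <<'E'
from h import *
s=arm.observe();P=s['position'];print(P,s['ee_rot'],s['force'])
w=get_image('wrist')[:,:,::-1];cv2.imwrite('pics/w7.png',w)
for n in('scene','side'): cv2.imwrite(f'pics/{n}7.png',get_image(n)[:,:,::-1])
b=cv2.imread('pics/side7.png')[250:400,270:430];
cv2.imwrite('pics/m7.png',np.hstack([cv2.resize(w[190:340,240:400],(400,375),interpolation=2),cv2.resize(b,(400,375),interpolation=2)]))
for dz in(.1972,.1642): print('axis proj',proj('wrist',P-[0,0,dz],s),proj('side',P-[0,0,dz]))
print('well pred',proj('wrist',[.4905,-.18,.024],s))
E
```

```text
clock: 15.85
position: [0.4909, -0.1785, 0.3092]
ee_rot: [-2.17, -2.272, -0.001]
force: [-0.4, -0.2, -0.4]
width: 0.215
[ 0.49094453 -0.17846844  0.30915862] [-2.16975954e+00 -2.27163991e+00 -5.40984378e-04] [-0.41160661 -0.16338992 -0.37237915]
axis proj (np.float64(322.1064592114615), np.float64(280.89240793708916)) (np.float64(338.75418212852423), np.float64(311.31026670497533))
axis proj (np.float64(322.241332642804), np.float64(310.9590937908207)) (np.float64(339.5926700605038), np.float64(296.6618679035708))
well pred (np.float64(321.22949496491793), np.float64(236.23166352522847))
```

View pics/m7.png

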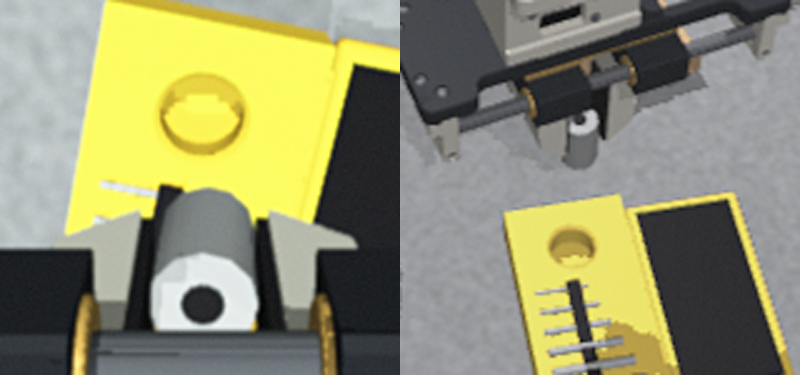

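View pics/w7.png

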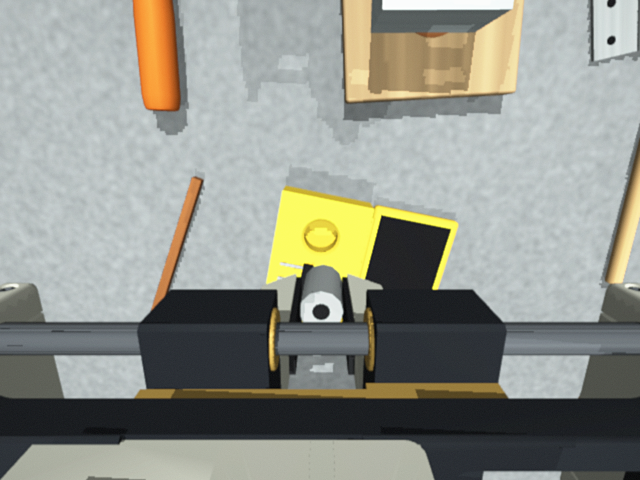

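The well in the wrist view is at (320.5,235), within 1 mm of the prediction, and the bushing hangs upright. Descending.

```bash
python3 -m pendant '[[[-0.7,-0.9,30,0,0,0,1],[-0.7,-0.9,60,0,0,0,1],[-0.7,-0.9,78,0,0,0,1],[-0.7,-0.9,82,0,0,0,1],[-0.7,-0.9,82,0,0,0,1],[-0.7,-0.9,82,0,0,0,1]]]'
python3 - <<'E'
from h import *
for n in('scene','side'): cv2.imwrite(f'pics/{n}8.png',get_image(n)[:,:,::-1])
b=cv2.imread('pics/side8.png')[290:410,270:430];a=cv2.imread('pics/scene8.png')[130:250,220:380]
cv2.imwrite('pics/m8.png',np.hstack([cv2.resize(a,(400,300),interpolation=2),cv2.resize(b,(400,300),interpolation=2)]))
E
```

```text
clock: 16.75
position: [0.49, -0.1804, 0.2281]
ee_rot: [2.171, 2.269, 0.001]
force: [-0.1, 0.2, -1.4]
width: 0.211
```

View pics/m8.png

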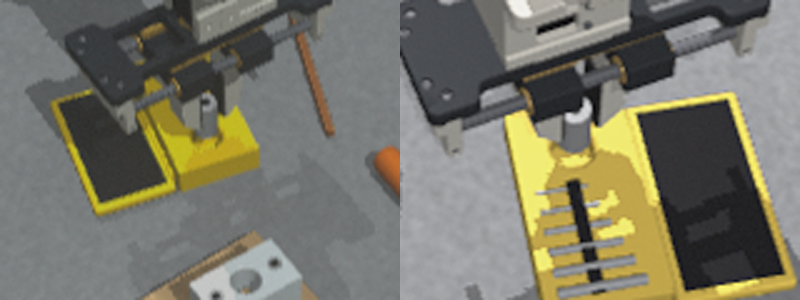

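```bash
python3 -m pendant '[[[1,0,0,0,0,0,1],[1,0,3,0,0,0,1],[1,0,5,0,0,0,1]]]'|egrep 'pos|force'
for i in 1 2 3 ; do python3 -m pendant '[[[0,0,1,0,0,0,1],[0,0,2,0,0,0,1]]]'|egrep 'pos|force'|tr '\n' ' ';echo; done
```

```text
position: [0.4895, -0.1793, 0.2221]
force: [-0.7, -0.4, 0.1]
position: [0.4896, -0.1794, 0.2201] force: [-0.2, -0.6, -1.7] 
position: [0.4896, -0.1794, 0.2182] force: [-0.3, 0.5, -0.1] 
position: [0.4896, -0.1794, 0.2162] force: [-0.4, 1.0, -1.6]
```

Bottom edge is at 19 mm with no contact, so it is inside the well. Going down to the floor.

```bash
for i in 1 2 3 4; do python3 -m pendant '[[[0,0,1,0,0,0,1],[0,0,2,0,0,0,1]]]'|egrep 'pos|force'|tr '\n' ' ';echo; done
for i in 1 2 ; do python3 -m pendant '[[[0,0,1,0,0,0,1]]]'|egrep 'pos|force'|tr '\n' ' ';echo; done
```

```text
position: [0.4896, -0.1794, 0.2142] force: [-0.1, -0.9, -0.1] 
position: [0.4896, -0.1793, 0.2122] force: [-0.3, -0.3, -1.2] 
position: [0.4896, -0.1794, 0.2102] force: [0.1, 0.3, -0.5] 
position: [0.4896, -0.1794, 0.2082] force: [0.0, 0.8, -0.6] 
position: [0.4896, -0.1793, 0.2072] force: [0.5, 0.8, -0.3] 
position: [0.4896, -0.1794, 0.2062] force: [0.0, -0.2, -0.5]
```

```bash
for i in 1 2 ; do python3 -m pendant '[[[0,0,0.7,0,0,0,1]]]'|egrep 'pos|force'|tr '\n' ' ';echo; done
```

```text
position: [0.4896, -0.1794, 0.2055] force: [0.5, 0.6, -0.5] 
position: [0.4897, -0.1794, 0.2051] force: [-2.2, 0.8, 10.8]
```

Floor contact at the expected height. Release gently and retreat.

```bash
python3 -m pendant '[[[0,0,-0.5,0,0,0,0.5],[0,0,-0.5,0,0,0,0.3],[0,0,-0.5,0,0,0,0.1],[0,0,-0.5,0,0,0,0.1],[0,0,-10,0,0,0,0.1],[0,0,-40,0,0,0,0],[0,0,-90,0,0,0,-0.5],[0,0,-140,0,0,0,-1],[0,0,-140,0,0,0,-1],[0,0,-140,0,0,0,-1]]]'
python3 - <<'E'
from h import *
for n in('wrist','scene','side'): cv2.imwrite(f'pics/{n}9.png',get_image(n)[:,:,::-1])
b=cv2.imread('pics/side9.png')[290:410,270:430];a=cv2.imread('pics/wrist9.png')[170:290,240:400]
cv2.imwrite('pics/m9.png',np.hstack([cv2.resize(a,(400,300),interpolation=2),cv2.resize(b,(400,300),interpolation=2)]))
E
```

```text
clock: 20.72
position: [0.4893, -0.1792, 0.3449]
ee_rot: [2.172, 2.27, 0.0]
force: [0.2, 0.2, -0.1]
width: 0.887
```

View pics/m9.png

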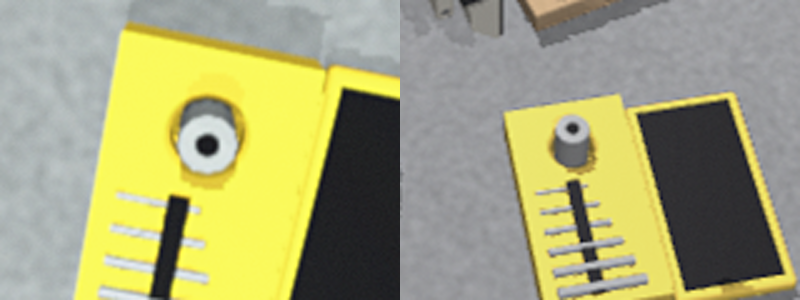

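View pics/side9.png

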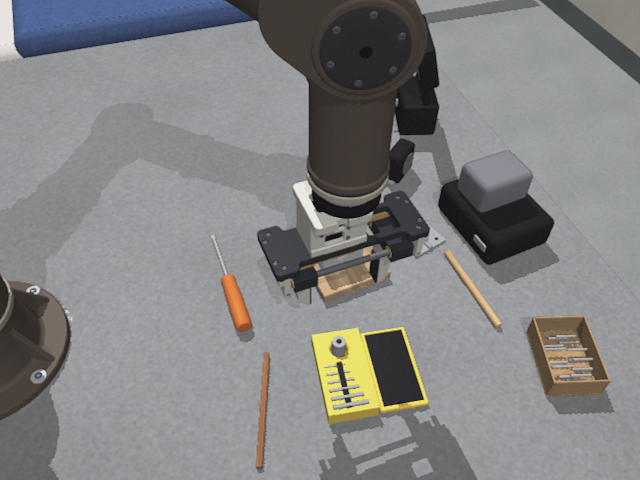

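View pics/scene9.png

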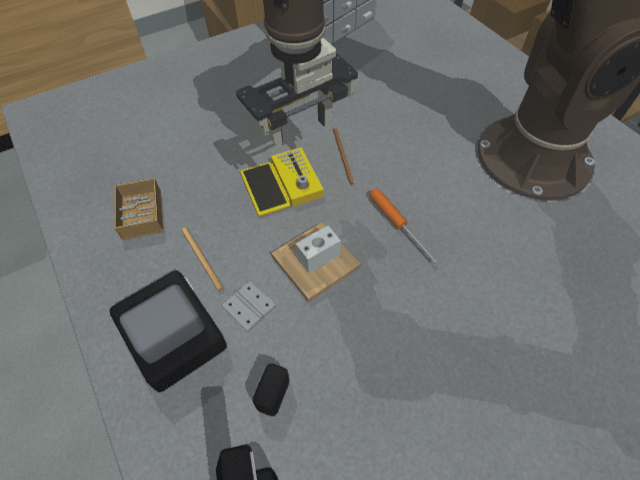

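The bushing stands upright in the well (wrist crop (207,145), side view (339,345)). The block sits flat on the board over the dowel at scene (318,247), the other items haven't moved, and the gripper is clear. Handing in.

```bash
python3 -c "
from cell import arm
print(arm.sign_off(), arm.observe()['clock'])"
```

```text
the job is handed in; nothing more can be done
the job is handed in; nothing more can be done
```

The bushing is out of the block and standing upright in the well of the yellow case. The block is sitting flat on the board over the dowel. The job was handed in just after 20.7 s.

- **Poking the bushing up:** I gripped the block and lowered it onto the dowel, and the hole went on without touching the underside. Contact with the bushing came at the expected height. The readings while poking were about 8 N at most once the block's weight is added back, and the bushing came loose after about 9–10 mm.
- **Seating the block:** it met the board at the expected height with about 10 N on the wrist, roughly 13 N net.
- **Placing the bushing:** it went into the well without touching the sides, and I felt the floor at about 11 N before letting go. Force readings came only at the end of each short move, so a brief peak between them could have been missed.
- **Last checks:** the final pictures show the bushing upright in the well, the block flat over the dowel, everything else where it was and the gripper clear. No check failed. The camera estimates of positions differed by 1–3 mm, so I went mainly by the wrist camera.

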